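Bring the pepper mill round to the front of the spice turntable

TASK

The cook wants the pepper mill within reach, but it has been turned away from the front of the spice turntable. Push the turntable round by the finger notches in its rim with the fingertips, in one go or in several, until the tall wooden mill stands squarely at the front, straight between the turntable's centre and the front edge of the worktop, and leave it at rest there. Push gently and only on the wooden tray, gripping nothing: do not touch, lift or topple the mill or the spice jars riding on it, and leave the two tins and the match box beside it alone.

Things in the scene. Friction and masses are not known exactly. Their poses are not given: they have to be found in the camera images.
- turntable_base: the flat round steel foot of the turntable, 192 mm across and 10 mm high, fixed to the worktop and mostly hidden under the tray. Origin: on the turning axis, at worktop height. Its axes are the world's: its -x points squarely to the worktop's front edge, where the cook (the robot) stands.
- turntable: the turntable's tray, which turns about its own upright z axis, without stop either way. Origin: on the turning axis, at worktop height. Its own -x axis points from there through the mill's place, so the mill is squarely at the front when the tray's axes lie along the world's. The bearing stays where it is left: 1 to 1.5 N pushed along the rim turns it, and after a slow push it coasts a few degrees at most.
- tray_top (a point): point on the turning axis, at the tray's top. The tray is a flat disc of pale wood, radius 145 mm, from 12 to 32 mm above the worktop, with five turned wooden cups, 18 mm high, spaced 72 degrees apart, in which the mill and four jars stand loosely. Its rim has five finger notches, each midway between two cups. Cups reach at most 104 mm from the axis; the notches' bottoms lie at 120 mm.
- notch (a point): middle of the bottom of one of the five rim notches, 120 mm from the axis, 22 mm above the worktop, halfway up the tray's edge: the notch 36 degrees counter-clockwise (from above) of the mill. The others follow every 72 degrees. Each is 25 mm deep, about 45 mm wide near its bottom and 80 mm at its mouth, with sloping walls. It moves with the tray.
- pepper_mill: pepper mill of turned wood with a waist and a small metal knob on top, the tallest thing on the turntable, 58 mm across, 170 mm tall. It stands loose in the largest cup of the tray, its centre 70 mm from the axis. Origin: centre of its underside, 34 mm above the worktop; z up. (Another mill, far off to the left beside the bread bin, has nothing to do with the job.)
- jar_a: glass spice jar with a red screw cap, 45 mm across, 106 mm tall, loose in any of the tray's four smaller cups, centre 70 mm from the axis. Origin: centre of its underside; z up.
- jar_b: glass spice jar with a green screw cap, 45 mm across, 97 mm tall, loose in any of the tray's four smaller cups, centre 70 mm from the axis. Origin: centre of its underside; z up.
- jar_c: glass spice jar with a red screw cap and a green label, 45 mm across, 106 mm tall, loose in any of the tray's four smaller cups, centre 70 mm from the axis. Origin: centre of its underside; z up.
- jar_d: slim glass spice jar with a red screw cap, 43 mm across, 109 mm tall, loose in any of the tray's four smaller cups, centre 70 mm from the axis. Origin: centre of its underside; z up.
- match_box: small match box, 36 x 53 mm, 16 mm high, lying on the worktop in front of the turntable on its left. Bystander. Origin: centre of its underside.
- tin: small food tin, 57 mm across, 72 mm high, on the worktop to the left of the turntable. Bystander. Origin: centre of its underside.
- fish_tin: flat oblong fish tin, 63 x 105 mm, 25 mm high, on the worktop behind the turntable on its left. Bystander. Origin: centre of its underside.

How it is judged:
By the outcome, as a careful person would: the job done as asked, in the order asked, and still so for the second after the job is handed in, with the robot touching nothing.
It also fails if it takes over 58 s, if anything falls off the work surface, if the arm or the gripper's body presses on something with over 40 N, if the wrist force passes 120 N, or if a joint passes its speed limit or range.

ROBOT

A 6-joint arm with a two-finger parallel gripper is mounted at the origin on a cart in front of the work surface, level with it; the furniture and walls round the work are solid. World frame = base frame: x ahead of the robot, y to its left, z up, the work surface at z = 0. Lengths are in mm, angles in rad, forces in N, time in s.
With the tool pointing down it reaches from about 350 to 975 mm from the base axis. Payload 7.1 kg.
Tool frame: the origin (TCP) lies at the very end of the fingers, on their centre line; the grasp point (between the pads) lies 19 mm behind it; z points along the fingers, y is the line along which they close (so a half turn about z gives the same grasp; the last joint's range is limited). The gripper opens to 88 mm and grips with 3 to 60 N. Pads are 20 mm wide; open, the fingers measure 115 mm over their backs; the gripper's body (75 mm by 178 mm) begins 61 mm behind the grasp point.
Start: joints at [1.29, 0.423, 1.63, -0, 1.089, -0.019], TCP at [161.731, 603.695, 222.675] pointing down, gripper open.
Joint ranges: [-3, 3], [-0.9, 2.11], [0.09, 2.58], [-1.31, 4.45], [0.11, 2.69], [-2.54, 2.54]. Speed limits (rad/s): [2.39, 2.39, 3.01, 3.14, 3.14, 3.14].

INTERFACE

Orientations are given as a rotation vector (axis times angle).
In Python, from workcell import * gives the robot as it stands.
- The arm moves only by the tool step_arm, never from a script. Its argument "deltas" is a list of rows, each a list of 3 entries, a list of its own where there are three numbers: the shift along the tool's x, y, z in units of 300 mm (1.0 is 300 mm), then the turn, a rotation vector about the tool's x, y, z in units of 1.5 rad (1.0 is 1.5 rad), then the gripper command: -1 is shut, 1 is fully open, values between are in proportion. In form: [[[dx, dy, dz], [rx, ry, rz], gripper], ...]. A call has 1 to 20 rows; each row is the pose to reach, as a shift and turn from the pose commanded when the call began, along the tool's axes at that moment; what a row does not reach only later rows make up. A row lasts 1/12 s, in which the tool goes at most 41.7 mm and 7.16 degrees, less where a joint would pass 70% of its speed; a pose out of reach is approached as far as the arm can. A call with a number of a shift or a turn outside -1 to 1 is refused whole. A call with a gripper value outside its range is refused whole. The fingers move at their own pace and stop on an object; the grip force is fixed at half the most. Time passes only in rows, so rows that repeat a pose let the fingers close. It gives the time, the measured TCP pose, the force, the opening and the grip force at its end, in the units of the state.
- get_obs(): the state, without advancing time (a new reading comes with each control period).
- get_image(name): name is "side" or "top" or "wrist"; returns a dict with "pixels" (420x560x3 uint8, red, green, blue), "fx", "fy", "cx", "cy" (pixels), "T" (4x4, takes a point from camera to world coordinates). Camera axes: x right, y down, z forward; pixel columns grow to the right and rows downward; lengths in mm; the calibration is good to about 2 mm. A picture is of the moment at which its call begins. There is no depth.
- close_job(): hands the job in; it is judged then, once.
The state is a dict: "t": time; "qpos": joint angles; "qvel": joint speeds; "joint_torque": joint torques, N m; "ee_pos": TCP position; "orientation": TCP orientation; "ft_force": force on the tool from outside, world axes, zero at the start; "moment": the same for the moment, N m; "width": finger opening in mm; "grasp_force": force on a finger pad.
Only numpy, scipy, OpenCV 4.12 (cv2) and the standard library are available. Lean on these libraries where they do the work, as an engineer would, in place of code of your own. Each camera call takes 0.05 s, during which the arm holds its last target. There are 200 camera calls.

## Working session

There is one attempt and no reset: what is moved stays moved. The work goes in short steps, Python scripts to look and compute and a tool call to move; the robot and the scene stay as the last step left them, time stands still between calls to the robot, and variables do not carry over. Pictures are saved under pics/ and viewed, at most 10 in all, crops included, and the job is handed in when it is done.

Besides the shell and the picture viewer there is one more tool, called by a JSON object that holds its "name" and its "arguments", one argument or row to a line. step_arm: Moves the arm, as the interface text tells. Its arguments: {"type":"object","properties":{"deltas":{"type":"array","items":{"type":"array"}}},"required":["deltas"]}

```bash
mkdir -p pics; ls
python3 - <<'E'
from workcell import *
import cv2
o=get_obs();print(o)
for n in("top","side"):
    i=get_image(n);cv2.imwrite(f"pics/{n}0.png",i["pixels"][:,:,::-1]);print(n,i["fx"],i["fy"],i["cx"],i["cy"],i["T"])
E
```

```text
pics
{'t': 0.0, 'qpos': array([ 1.29001408e+00,  4.23845352e-01,  1.63069669e+00, -1.73252522e-05,
        1.08860213e+00, -1.90087546e-02]), 'qvel': array([-0.00028921,  0.00139158, -0.0018919 , -0.00084738, -0.00266566,
        0.00050146]), 'joint_torque': array([ 4.23297352e-04, -5.44605911e+01, -2.73671061e+01,  6.43715914e-02,
        2.26020796e-02, -1.31044494e-04]), 'ee_pos': array([161.57476267, 603.16905772, 221.89625681]), 'orientation': array([-4.09978882e-01, -3.11450726e+00,  2.41323207e-03]), 'ft_force': array([0.16096897, 0.18627859, 0.32146359]), 'moment': array([ 0.02249933, -0.00552683, -0.06181902]), 'grasp_force': 0.0, 'width': 87.8618251588726}
top 511.19976070839687 511.19976070839687 281.5137492465066 209.89997562044337 [[ 9.48903534e-03 -9.91919588e-01  1.26512799e-01  4.22531620e+02]
 [-9.99949607e-01 -9.82741875e-03 -2.05079644e-03 -1.95525064e+02]
 [ 3.27751941e-03 -1.26486964e-01 -9.91962855e-01  1.10022825e+03]
 [ 0.00000000e+00  0.00000000e+00  0.00000000e+00  1.00000000e+00]]
side 399.8985835340628 399.8985835340628 281.2339634941322 210.61178457055672 [[-8.45854757e-01 -2.69970909e-01  4.60049387e-01  1.95404301e+02]
 [-5.32920805e-01  3.90655980e-01 -7.50588649e-01  4.32981569e+02]
 [ 2.29160559e-02 -8.80058869e-01 -4.74311334e-01  4.68160573e+02]
 [ 0.00000000e+00  0.00000000e+00  0.00000000e+00  1.00000000e+00]]
```

View pics/top0.png

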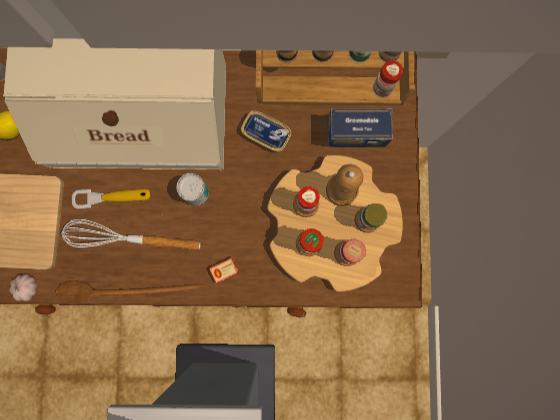

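View pics/side0.png

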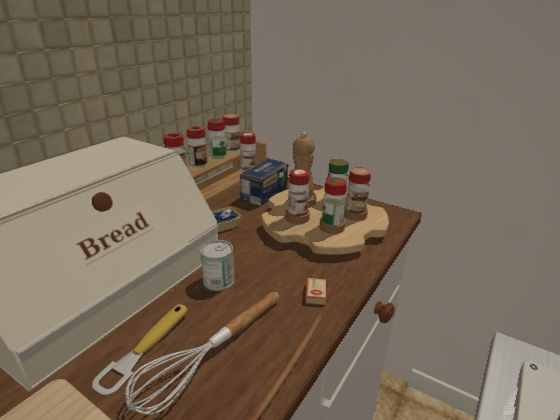

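The top view shows the tray centred near (335,222) with the mill at the back near (347,185). The notches are at about (285,190), (325,165), (390,190), (375,260) and (285,250). The side view agrees. I'll enlarge the top view to measure.

```bash
cat > h.py <<'E'
from workcell import *
import numpy as np, cv2
def proj(i,P):
    P=np.atleast_2d(P);T=np.array(i["T"]);c=(P-T[:3,3])@T[:3,:3]
    return np.c_[i["fx"]*c[:,0]/c[:,2]+i["cx"],i["fy"]*c[:,1]/c[:,2]+i["cy"]]
def unproj(i,u,v,z):
    T=np.array(i["T"]);d=T[:3,:3]@[(u-i["cx"])/i["fx"],(v-i["cy"])/i["fy"],1]
    return T[:3,3]+d*(z-T[2,3])/d[2]
def crop(i,x0,y0,w,h,s,name):
    c=cv2.resize(i["pixels"][y0:y0+h,x0:x0+w,::-1],None,fx=s,fy=s,interpolation=cv2.INTER_CUBIC)
    cv2.imwrite(name,c)
E
python3 - <<'E'
from h import *
i=get_image("top");crop(i,255,145,160,150,4,"pics/c1.png")
for u,v,z in[(335,222,32),(350,170,204)]:print(unproj(i,u,v,z))
E
```

```text
[ 534.25800895 -310.34457832   32.        ]
[ 609.8797452  -319.00437251  204.        ]
```

View pics/c1.png

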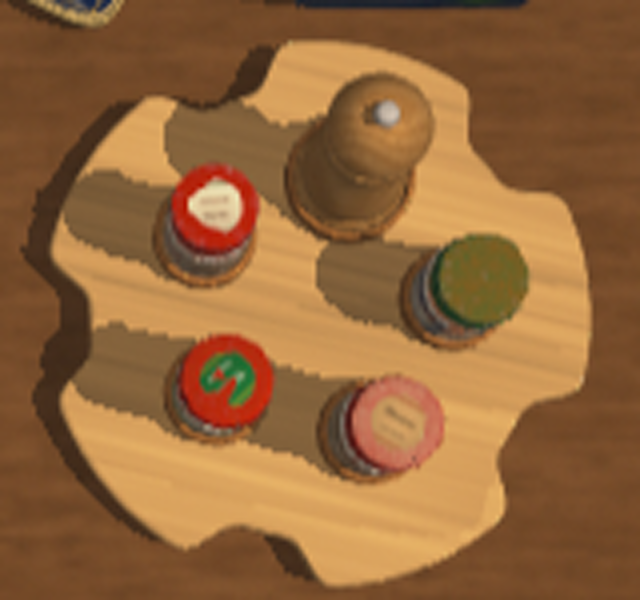

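Crop (4×, offset 255,145): mill knob at (387,112), caps at (216,203), (483,280), (395,423) and (226,380). The tray edge runs x 52–590 and y 40–587. I'll fit centre and angle from the caps and check them against the outline.

Run:
```python
from h import *
from scipy.optimize import least_squares
i=get_image("top")
m=[((387,112),204),((216,203),140),((226,380),140),((395,423),141),((483,280),131)] # ccw from above
P=np.array([unproj(i,255+a/4,145+b/4,z) for (a,b),z in m]);print(P.round(1))
def mod(p):
    a=p[2]+np.arange(5)*2*np.pi/5
    return np.c_[p[0]+70*np.cos(a),p[1]+70*np.sin(a)]
r=least_squares(lambda p:(mod(p)-P[:,:2]).ravel(),[535,-310,0]);print("caps",r.x,np.degrees(r.x[2]),r.fun.round(1))
# outline: pale wood mask
px=i["pixels"];hsv=cv2.cvtColor(px,cv2.COLOR_RGB2HSV)
m=((hsv[:,:,2]>105)).astype(np.uint8);m[:,:262]=0;m[:,406:]=0;m[:152]=0;m[296:]=0
k,l,s,c=cv2.connectedComponentsWithStats(m);b=1+np.argmax(s[1:,4]);print(s[b])
C=max(cv2.findContours((l==b).astype(np.uint8),0,1)[0],key=cv2.contourArea)[:,0,:]
W=np.array([unproj(i,u,v,32)[:2] for u,v in C]);
cx=np.array(r.x[:2])
for it in range(8):
    d=np.hypot(*(W-cx).T);g=W[(d>141)&(d<150)]
    q=least_squares(lambda p:np.hypot(*(g-p[:2]).T)-p[2],[*cx,145],loss='soft_l1');cx=q.x[:2]
print("rim",q.x,len(g))
d=np.hypot(*(W-cx).T);a=np.degrees(np.arctan2(*(W-cx).T[::-1]))
for t in range(-180,180,6):
    s=(a>=t)&(a<t+6);print(t,d[s].mean().round() if s.any() else None,end='; ')
```

```text
[[ 604.5 -322.1  204. ]
 [ 572.6 -249.5  140. ]
 [ 488.5 -254.4  140. ]
 [ 469.1 -333.6  141. ]
 [ 538.1 -377.6  131. ]]
caps [ 5.34554850e+02 -3.07435030e+02 -2.42514534e-01] -13.895059248763882 [-2.  -2.2 -1.1  1.5  0.9  0.5  0.6 -0.2  1.5  0.4]
[  262   152   144   144 18578]
rim [ 534.02526486 -311.82059758  146.89740843] 130
-180 151.0; -174 153.0; -168 156.0; -162 161.0; -156 169.0; -150 179.0; -144 193.0; -138 201.0; -132 184.0; -126 171.0; -120 162.0; -114 155.0; -108 150.0; -102 147.0; -96 146.0; -90 146.0; -84 148.0; -78 152.0; -72 157.0; -66 165.0; -60 177.0; -54 191.0; -48 207.0; -42 196.0; -36 181.0; -30 170.0; -24 162.0; -18 157.0; -12 153.0; -6 151.0; 0 151.0; 6 152.0; 12 156.0; 18 161.0; 24 169.0; 30 179.0; 36 183.0; 42 184.0; 48 180.0; 54 169.0; 60 162.0; 66 161.0; 72 154.0; 78 146.0; 84 142.0; 90 141.0; 96 145.0; 102 151.0; 108 158.0; 114 162.0; 120 167.0; 126 175.0; 132 184.0; 138 173.0; 144 171.0; 150 171.0; 156 162.0; 162 157.0; 168 153.0; 174 152.0;
```

Caps fit: centre ≈ (534,-308), mill at about -14° (residuals ≤ 2 mm). The tray must therefore turn about 166° clockwise. I'll do two passes along the front, starting in the notch at -122°.

```bash
cat >> h.py <<'E'
from scipy.spatial.transform import Rotation as Ro
C=np.array([534.,-308])
def pose(th,r,z,tilt=20):
    t=np.radians(th);o=np.array([np.cos(t),np.sin(t),0]);a=np.radians(tilt)
    Z=-np.sin(a)*o+[0,0,-np.cos(a)];Y=np.array([-np.sin(t),np.cos(t),0])
    return Ro.from_matrix(np.c_[np.cross(Y,Z),Y,Z]),np.r_[C+r*o[:2],z]
def rows(L,start=None):
    o=get_obs();R0,p0=start or (Ro.from_rotvec(o["orientation"]),o["ee_pos"])
    for R,p in L:
        d=R0.inv().apply(p-p0)/300;w=(R0.inv()*R).as_rotvec()/1.5
        print("[[%.3f,%.3f,%.3f],[%.3f,%.3f,%.3f],-1],"%(*d,*w))
E
python3 - <<'E'
from h import *
R0=Ro.from_rotvec(get_obs()["orientation"])
h=pose(-122,150,230)
print(Ro.as_matrix(R0).round(2),h[1])
rows([(R0,np.array([430,250,260])),h])
E
```

```text
[[-0.97  0.26 -0.  ]
 [ 0.26  0.97 -0.  ]
 [ 0.   -0.   -1.  ]] [ 454.51211037 -435.20721442  230.        ]
[[-1.169,-0.906,-0.125],[0.000,0.000,0.000],-1],
[[-1.839,-3.091,-0.023],[-0.217,0.161,1.231],-1],
```

{"name": "step_arm", "arguments": {
  "deltas": [
    [[-0.9, -0.8, -0.12], [0, 0, 0.3], -1],
    [[-0.9, -0.8, -0.12], [0, 0, 0.3], -1],
    [[-0.9, -0.8, -0.12], [0, 0, 0.3], -1],
    [[-0.9, -0.8, -0.12], [0, 0, 0.3], -1],
    [[-0.9, -0.8, -0.12], [0, 0, 0.3], -1],
    [[-0.9, -0.8, -0.12], [0, 0, 0.3], -1],
    [[-0.9, -0.8, -0.12], [0, 0, 0.3], -1],
    [[-0.9, -0.8, -0.12], [0, 0, 0.3], -1],
    [[-0.9, -0.8, -0.12], [0, 0, 0.3], -1],
    [[-0.9, -0.8, -0.12], [0, 0, 0.3], -1]
  ]
}}

```text
t: 1.03
ee_pos: [362.6, 298.5, 259.3]
orientation: [1.1, 2.941, 0.0]
ft_force: [0.3, -0.1, 0.3]
width: 24.7
grasp_force: 0.0
```

Run:
```python
from h import *
o=get_obs();print(o["t"],o["ee_pos"],o["qpos"].round(2))
rows([(Ro.from_rotvec(o["orientation"]),np.array([445,0,270])),(pose(-122,150,230)[0],np.array([445,0,270])),pose(-122,150,230)])
```

```text
1.0333 [362.63659215 298.47265645 259.32147976] [ 0.66  0.14  1.93 -0.    1.07 -0.19]
[[-0.860,-0.571,-0.035],[0.000,0.000,0.000],-1],
[[-0.860,-0.571,-0.035],[-0.163,0.193,0.932],-1],
[[-1.836,-1.644,0.099],[-0.163,0.193,0.932],-1],
```

{"name": "step_arm", "arguments": {
  "deltas": [
    [[-0.95, -0.7, -0.03], [-0.163, 0.193, 0.932], -1],
    [[-0.95, -0.7, -0.03], [-0.163, 0.193, 0.932], -1],
    [[-0.95, -0.7, -0.03], [-0.163, 0.193, 0.932], -1],
    [[-0.95, -0.7, -0.03], [-0.163, 0.193, 0.932], -1],
    [[-0.95, -0.7, -0.03], [-0.163, 0.193, 0.932], -1],
    [[-0.95, -0.7, -0.03], [-0.163, 0.193, 0.932], -1],
    [[-0.95, -0.7, -0.03], [-0.163, 0.193, 0.932], -1],
    [[-0.95, -0.7, -0.03], [-0.163, 0.193, 0.932], -1],
    [[-0.95, -0.7, -0.03], [-0.163, 0.193, 0.932], -1],
    [[-0.95, -0.7, -0.03], [-0.163, 0.193, 0.932], -1],
    [[-0.95, -0.7, -0.03], [-0.163, 0.193, 0.932], -1],
    [[-0.95, -0.7, -0.03], [-0.163, 0.193, 0.932], -1],
    [[-0.95, -0.7, -0.03], [-0.163, 0.193, 0.932], -1]
  ]
}}

```text
t: 2.12
ee_pos: [438.4, -43.1, 267.3]
orientation: [-2.567, -1.424, -0.45]
ft_force: [0.2, 0.3, 0.7]
width: 0.3
grasp_force: 0.0
```

Run:
```python
from h import *
o=get_obs();print(o["t"],o["ee_pos"],o["qpos"].round(2))
h=pose(-122,152,230)
rows([(h[0],h[1]),pose(-122,152,50),pose(-122,152,15),pose(-122,134,15)])
```

```text
2.1167 [438.42706376 -43.14581814 267.28889477] [-0.36  0.05  2.06  0.41  1.   -0.02]
[[-1.063,0.737,-0.257],[-0.002,0.000,-0.000],-1],
[[-1.268,0.740,0.307],[-0.002,0.000,-0.000],-1],
[[-1.308,0.740,0.416],[-0.002,0.000,-0.000],-1],
[[-1.252,0.740,0.437],[-0.002,0.000,-0.000],-1],
```

{"name": "step_arm", "arguments": {
  "deltas": [
    [[-1.0, 0.72, -0.25], [0, 0, 0], -1],
    [[-1.0, 0.72, -0.25], [0, 0, 0], -1],
    [[-1.0, 0.72, -0.25], [0, 0, 0], -1],
    [[-1.0, 0.72, -0.25], [0, 0, 0], -1],
    [[-1.0, 0.72, -0.25], [0, 0, 0], -1],
    [[-1.0, 0.72, -0.25], [0, 0, 0], -1],
    [[-1.0, 0.72, -0.25], [0, 0, 0], -1],
    [[-1.0, 0.72, -0.25], [0, 0, 0], -1],
    [[-1.0, 0.72, -0.25], [0, 0, 0], -1],
    [[-1.0, 0.72, -0.25], [0, 0, 0], -1],
    [[-1.0, 0.72, -0.25], [0, 0, 0], -1]
  ]
}}

```text
t: 3.03
ee_pos: [461.1, -419.8, 234.2]
orientation: [-2.565, -1.429, -0.45]
ft_force: [0.2, 0.5, -0.0]
width: 0.7
grasp_force: 0.0
```

Run:
```python
from h import *
o=get_obs();print(o["t"],o["ee_pos"],o["qpos"].round(2))
rows([pose(-122,152,60),pose(-122,152,15),pose(-122,134,15)])
```

```text
3.0333 [ 461.08355772 -419.76305479  234.17301988] [-0.92  0.47  1.57  0.34  1.25 -0.5 ]
[[-0.256,0.010,0.525],[-0.003,0.000,0.002],-1],
[[-0.308,0.010,0.665],[-0.003,0.000,0.002],-1],
[[-0.251,0.011,0.686],[-0.003,0.000,0.002],-1],
```

{"name": "step_arm", "arguments": {
  "deltas": [
    [[-0.09, 0.01, -0.04], [0, 0, 0], -1],
    [[-0.13, 0.01, 0.18], [0, 0, 0], -1],
    [[-0.17, 0.01, 0.3], [0, 0, 0], -1],
    [[-0.21, 0.01, 0.41], [0, 0, 0], -1],
    [[-0.25, 0.01, 0.52], [0, 0, 0], -1],
    [[-0.28, 0.01, 0.6], [0, 0, 0], -1],
    [[-0.308, 0.01, 0.665], [0, 0, 0], -1],
    [[-0.308, 0.01, 0.665], [0, 0, 0], -1],
    [[-0.308, 0.01, 0.665], [0, 0, 0], -1]
  ]
}}

```text
t: 3.78
ee_pos: [453.3, -433.6, 15.9]
orientation: [-2.562, -1.43, -0.449]
ft_force: [0.2, -0.3, 0.1]
width: 0.5
grasp_force: 0.0
```

Run:
```python
from h import *
o=get_obs();print(o["t"],o["ee_pos"],o["qpos"].round(2),o["ft_force"])
a=get_image("side");b=get_image("top")
f=lambda i,x,y:cv2.resize(i["pixels"][y:y+150,x:x+150,::-1],(400,400),interpolation=2)
cv2.imwrite("pics/p1.png",np.hstack([f(a,250,120),f(b,260,150)]))
rows([pose(-122,136,15)]);s=pose(-122,136,15)
rows([pose(-122-d,134.5,15) for d in [1,2.5,4.5]+list(np.arange(7,47.1,2.5))],s)
```

```text
3.7833 [ 453.31975691 -433.56411579   15.93036336] [-0.94  0.77  1.64  0.41  0.92 -0.67] [ 0.21818175 -0.33037558  0.10004442]
[[0.042,-0.000,0.027],[-0.001,0.001,0.004],-1],
[[0.005,-0.008,0.002],[-0.004,0.000,0.011],-1],
[[0.005,-0.020,0.002],[-0.010,0.000,0.027],-1],
[[0.006,-0.035,0.002],[-0.018,0.000,0.049],-1],
[[0.008,-0.055,0.003],[-0.028,-0.000,0.077],-1],
[[0.010,-0.074,0.004],[-0.038,-0.000,0.104],-1],
[[0.014,-0.093,0.005],[-0.048,0.000,0.131],-1],
[[0.018,-0.112,0.007],[-0.058,0.000,0.159],-1],
[[0.023,-0.131,0.008],[-0.068,-0.000,0.186],-1],
[[0.029,-0.150,0.011],[-0.078,0.000,0.213],-1],
[[0.035,-0.168,0.013],[-0.088,0.000,0.241],-1],
[[0.043,-0.186,0.016],[-0.097,0.000,0.268],-1],
[[0.051,-0.204,0.018],[-0.107,0.000,0.295],-1],
[[0.059,-0.221,0.022],[-0.117,0.000,0.323],-1],
[[0.069,-0.238,0.025],[-0.127,0.000,0.350],-1],
[[0.079,-0.254,0.029],[-0.137,-0.000,0.377],-1],
[[0.090,-0.270,0.033],[-0.147,0.000,0.405],-1],
[[0.101,-0.285,0.037],[-0.157,0.000,0.432],-1],
[[0.113,-0.300,0.041],[-0.167,0.000,0.459],-1],
[[0.126,-0.314,0.046],[-0.177,-0.000,0.487],-1],
[[0.139,-0.328,0.050],[-0.187,0.000,0.514],-1],
```

View pics/p1.png

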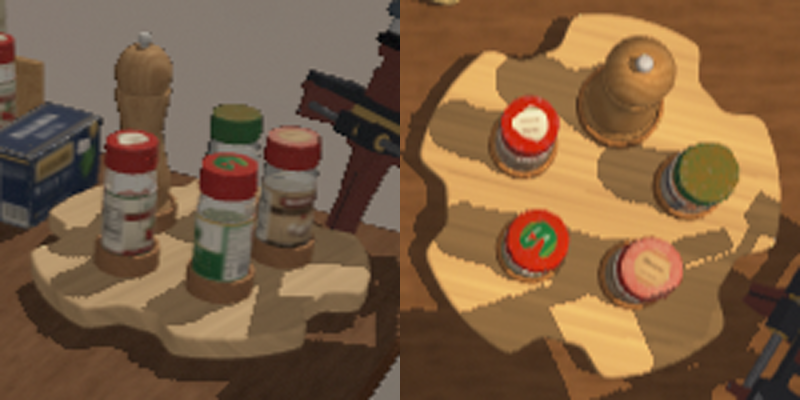

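The view shows the finger leaning outward in front of the notch at the right front, well clear of the pink-capped and green-capped jars. Moving in, then pushing.

{"name": "step_arm", "arguments": {
  "deltas": [
    [[0.01, 0, 0.007], [0, 0, 0], -1],
    [[0.021, 0, 0.014], [0, 0, 0], -1],
    [[0.032, 0, 0.02], [0, 0, 0], -1],
    [[0.042, 0, 0.027], [0, 0, 0], -1],
    [[0.042, 0, 0.027], [0, 0, 0], -1]
  ]
}}

```text
t: 4.3
ee_pos: [461.3, -422.5, 13.3]
orientation: [-2.565, -1.43, -0.45]
ft_force: [-0.8, 0.3, 0.1]
width: 0.4
grasp_force: 0.0
```

{"name": "step_arm", "arguments": {
  "deltas": [
    [[0.005, -0.008, 0.002], [-0.004, 0, 0.011], -1],
    [[0.005, -0.02, 0.002], [-0.01, 0, 0.027], -1],
    [[0.006, -0.035, 0.002], [-0.018, 0, 0.049], -1],
    [[0.008, -0.055, 0.003], [-0.028, 0, 0.077], -1],
    [[0.01, -0.074, 0.004], [-0.038, 0, 0.104], -1],
    [[0.014, -0.093, 0.005], [-0.048, 0, 0.131], -1],
    [[0.018, -0.112, 0.007], [-0.058, 0, 0.159], -1],
    [[0.023, -0.131, 0.008], [-0.068, 0, 0.186], -1],
    [[0.029, -0.15, 0.011], [-0.078, 0, 0.213], -1],
    [[0.035, -0.168, 0.013], [-0.088, 0, 0.241], -1],
    [[0.043, -0.186, 0.016], [-0.097, 0, 0.268], -1],
    [[0.051, -0.204, 0.018], [-0.107, 0, 0.295], -1],
    [[0.059, -0.221, 0.022], [-0.117, 0, 0.323], -1],
    [[0.069, -0.238, 0.025], [-0.127, 0, 0.35], -1],
    [[0.079, -0.254, 0.029], [-0.137, 0, 0.377], -1],
    [[0.09, -0.27, 0.033], [-0.147, 0, 0.405], -1],
    [[0.101, -0.285, 0.037], [-0.157, 0, 0.432], -1],
    [[0.113, -0.3, 0.041], [-0.167, 0, 0.459], -1]
  ]
}}

```text
t: 5.8
ee_pos: [402.7, -344.9, 13.3]
orientation: [-3.017, -0.424, -0.529]
ft_force: [0.3, -1.2, -0.5]
width: 0.5
grasp_force: 0.4
```

Run:
```python
from h import *
o=get_obs();p=o["ee_pos"][:2]-C;print(o["t"],o["ee_pos"],o["qpos"].round(2),o["ft_force"],np.hypot(*p),np.degrees(np.arctan2(p[1],p[0])))
a=get_image("side");b=get_image("top")
f=lambda i,x,y:cv2.resize(i["pixels"][y:y+150,x:x+150,::-1],(400,400),interpolation=2)
cv2.imwrite("pics/p2.png",np.hstack([f(a,250,120),f(b,260,150)]))
rows([pose(-164-d,134.5,15) for d in [0]+list(np.arange(2.5,45.1,2.5))])
```

```text
5.8 [ 402.72820577 -344.88404201   13.28849465] [-0.92  0.62  2.05  0.78  0.47 -0.33] [ 0.34610672 -1.24411274 -0.50952329] 136.35511180743765 -164.30598494631548
[[0.008,0.008,-0.004],[-0.003,0.002,0.001],-1],
[[0.009,-0.011,-0.004],[-0.013,0.002,0.029],-1],
[[0.010,-0.031,-0.003],[-0.023,0.002,0.056],-1],
[[0.012,-0.050,-0.002],[-0.033,0.002,0.083],-1],
[[0.015,-0.069,-0.001],[-0.043,0.002,0.111],-1],
[[0.019,-0.089,0.000],[-0.052,0.002,0.138],-1],
[[0.023,-0.108,0.002],[-0.062,0.002,0.165],-1],
[[0.028,-0.126,0.004],[-0.072,0.002,0.193],-1],
[[0.034,-0.145,0.006],[-0.082,0.002,0.220],-1],
[[0.041,-0.163,0.008],[-0.092,0.002,0.247],-1],
[[0.048,-0.181,0.011],[-0.102,0.002,0.275],-1],
[[0.056,-0.198,0.014],[-0.112,0.002,0.302],-1],
[[0.065,-0.216,0.017],[-0.122,0.002,0.329],-1],
[[0.075,-0.232,0.021],[-0.132,0.002,0.357],-1],
[[0.085,-0.249,0.025],[-0.142,0.002,0.384],-1],
[[0.096,-0.264,0.029],[-0.152,0.002,0.412],-1],
[[0.108,-0.279,0.033],[-0.161,0.002,0.439],-1],
[[0.120,-0.294,0.037],[-0.171,0.002,0.466],-1],
[[0.133,-0.308,0.042],[-0.181,0.002,0.494],-1],
```

View pics/p2.png

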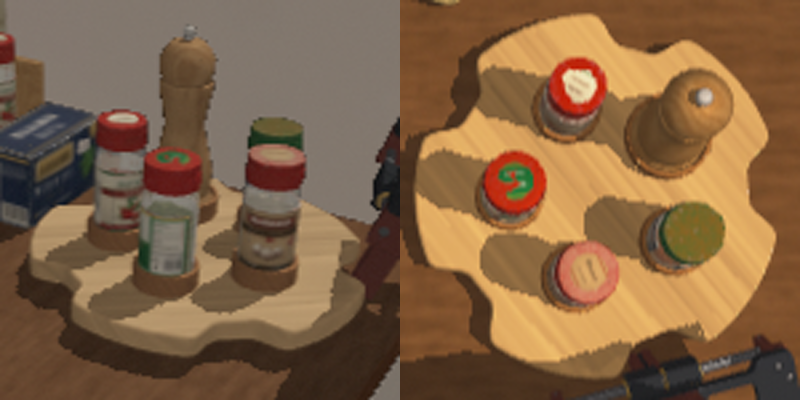

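The view shows the tray turned about 35° clockwise, with the jars and mill upright and the finger in the front notch. Joint 5 is getting low, so I'll reduce the tilt along the rest of the arc.

Run:
```python
from h import *
rows([pose(-164-d,135,15,20-d*.27) for d in [1,2.5]+list(np.arange(5,45.1,2.5))+[46]])
```

```text
[[0.007,0.000,-0.004],[-0.007,-0.001,0.012],-1],
[[0.007,-0.011,-0.004],[-0.013,-0.006,0.029],-1],
[[0.009,-0.031,-0.004],[-0.022,-0.014,0.056],-1],
[[0.011,-0.050,-0.003],[-0.031,-0.022,0.084],-1],
[[0.013,-0.070,-0.002],[-0.040,-0.030,0.112],-1],
[[0.017,-0.089,-0.000],[-0.048,-0.037,0.140],-1],
[[0.021,-0.108,0.001],[-0.057,-0.045,0.168],-1],
[[0.027,-0.127,0.003],[-0.064,-0.053,0.196],-1],
[[0.033,-0.145,0.005],[-0.072,-0.060,0.224],-1],
[[0.039,-0.164,0.008],[-0.079,-0.068,0.252],-1],
[[0.047,-0.182,0.011],[-0.086,-0.075,0.280],-1],
[[0.055,-0.199,0.014],[-0.092,-0.083,0.309],-1],
[[0.064,-0.216,0.017],[-0.098,-0.090,0.338],-1],
[[0.074,-0.233,0.020],[-0.104,-0.097,0.366],-1],
[[0.084,-0.249,0.024],[-0.110,-0.104,0.395],-1],
[[0.095,-0.265,0.028],[-0.115,-0.111,0.424],-1],
[[0.106,-0.281,0.033],[-0.120,-0.118,0.453],-1],
[[0.119,-0.295,0.037],[-0.124,-0.125,0.482],-1],
[[0.131,-0.309,0.042],[-0.128,-0.132,0.511],-1],
[[0.137,-0.315,0.044],[-0.130,-0.134,0.523],-1],
```

{"name": "step_arm", "arguments": {
  "deltas": [
    [[0.004, 0.0, -0.002], [-0.007, 0, 0.012], -1],
    [[0.007, -0.011, -0.004], [-0.013, -0.006, 0.029], -1],
    [[0.009, -0.031, -0.004], [-0.022, -0.014, 0.056], -1],
    [[0.011, -0.05, -0.003], [-0.031, -0.022, 0.084], -1],
    [[0.013, -0.07, -0.002], [-0.04, -0.03, 0.112], -1],
    [[0.017, -0.089, 0], [-0.048, -0.037, 0.14], -1],
    [[0.021, -0.108, 0.001], [-0.057, -0.045, 0.168], -1],
    [[0.027, -0.127, 0.003], [-0.064, -0.053, 0.196], -1],
    [[0.033, -0.145, 0.005], [-0.072, -0.06, 0.224], -1],
    [[0.039, -0.164, 0.008], [-0.079, -0.068, 0.252], -1],
    [[0.047, -0.182, 0.011], [-0.086, -0.075, 0.28], -1],
    [[0.055, -0.199, 0.014], [-0.092, -0.083, 0.309], -1],
    [[0.064, -0.216, 0.017], [-0.098, -0.09, 0.338], -1],
    [[0.074, -0.233, 0.02], [-0.104, -0.097, 0.366], -1],
    [[0.084, -0.249, 0.024], [-0.11, -0.104, 0.395], -1],
    [[0.095, -0.265, 0.028], [-0.115, -0.111, 0.424], -1],
    [[0.106, -0.281, 0.033], [-0.12, -0.118, 0.453], -1],
    [[0.119, -0.295, 0.037], [-0.124, -0.125, 0.482], -1],
    [[0.131, -0.309, 0.042], [-0.128, -0.132, 0.511], -1],
    [[0.134, -0.312, 0.043], [-0.129, -0.133, 0.517], -1]
  ]
}}

```text
t: 7.57
ee_pos: [417.1, -242.6, 14.6]
orientation: [2.998, -0.789, 0.201]
ft_force: [-4.2, 0.8, 0.5]
width: 0.3
grasp_force: 1.9
```

Run:
```python
from h import *
o=get_obs();p=o["ee_pos"][:2]-C;print(o["t"],o["ee_pos"],o["qpos"].round(2),o["ft_force"],np.hypot(*p),np.degrees(np.arctan2(p[1],p[0])))
rows([pose(-208,135,15,8),pose(-208,165,15,8),pose(-208,165,60,8),pose(-208,185,220,8)])
```

```text
7.5667 [ 417.08903095 -242.5606754    14.60287442] [-0.55  0.56  2.13  0.01  0.32  1.52] [-4.18351657  0.81721844  0.47224695] 133.97940098466339 150.7626726216546
[[-0.003,0.010,-0.002],[0.003,0.004,-0.017],-1],
[[-0.102,0.012,-0.015],[0.003,0.004,-0.017],-1],
[[-0.082,0.013,-0.164],[0.003,0.004,-0.017],-1],
[[-0.077,0.015,-0.701],[0.003,0.004,-0.017],-1],
```

{"name": "step_arm", "arguments": {
  "deltas": [
    [[-0.005, 0.01, -0.002], [0, 0, 0], -1],
    [[-0.03, 0.012, -0.005], [0, 0, 0], -1],
    [[-0.06, 0.012, -0.01], [0, 0, 0], -1],
    [[-0.1, 0.012, -0.015], [0, 0, 0], -1],
    [[-0.1, 0.012, -0.015], [0, 0, 0], -1],
    [[-0.09, 0.012, -0.08], [0, 0, 0], -1],
    [[-0.082, 0.013, -0.164], [0, 0, 0], -1],
    [[-0.082, 0.013, -0.164], [0, 0, 0], -1]
  ]
}}

```text
t: 8.23
ee_pos: [390.1, -232.9, 63.1]
orientation: [2.995, -0.787, 0.212]
ft_force: [0.9, -0.7, 0.4]
width: 0.4
grasp_force: 0.0
```

```bash
cat >> h.py <<'E'
def caps(i,pts,x0,y0,s):
    # pts: mill knob, then caps in ccw order from mill
    from scipy.optimize import least_squares
    z=[204,140,140,141,131]
    P=np.array([unproj(i,x0+a/s,y0+b/s,h)[:2] for (a,b),h in zip(pts,z)])
    mod=lambda p:np.c_[p[1]+70*np.cos(p[0]+np.arange(5)*2*np.pi/5),p[2]+70*np.sin(p[0]+np.arange(5)*2*np.pi/5)]
    v=(P-C);a0=np.arctan2(v[0,1],v[0,0])
    r=least_squares(lambda p:(mod(p)-P).ravel(),[a0,*C]);print("mill ang",np.degrees(r.x[0]),"knob only",np.degrees(a0),r.x[1:],r.fun.round(1))
E
python3 - <<'E'
from h import *
o=get_obs();p=o["ee_pos"][:2]-C;print(o["t"],o["ee_pos"],o["qpos"].round(2),o["ft_force"],np.hypot(*p),np.degrees(np.arctan2(p[1],p[0])))
b=get_image("top");crop(b,260,150,150,150,4,"pics/p3.png")
rows([pose(t,168,60,9) for t in np.arange(-203,-125,7)])
E
```

```text
8.2333 [ 390.10364493 -232.93627173   63.12415049] [-0.57  0.42  2.19  0.02  0.39  1.5 ] [ 0.93923143 -0.7042976   0.39505656] 162.29825724521393 152.4511417536279
[[-0.016,0.045,0.004],[0.012,0.011,-0.074],-1],
[[-0.004,0.112,0.006],[0.024,0.011,-0.155],-1],
[[0.016,0.178,0.009],[0.036,0.011,-0.235],-1],
[[0.043,0.240,0.013],[0.048,0.011,-0.316],-1],
[[0.078,0.299,0.018],[0.060,0.010,-0.396],-1],
[[0.120,0.353,0.024],[0.073,0.010,-0.477],-1],
[[0.168,0.401,0.031],[0.085,0.010,-0.557],-1],
[[0.221,0.443,0.039],[0.097,0.010,-0.638],-1],
[[0.279,0.479,0.047],[0.109,0.010,-0.718],-1],
[[0.341,0.507,0.056],[0.121,0.010,-0.799],-1],
[[0.405,0.527,0.065],[0.133,0.010,-0.880],-1],
[[0.472,0.539,0.074],[0.145,0.009,-0.960],-1],
```

View pics/p3.png

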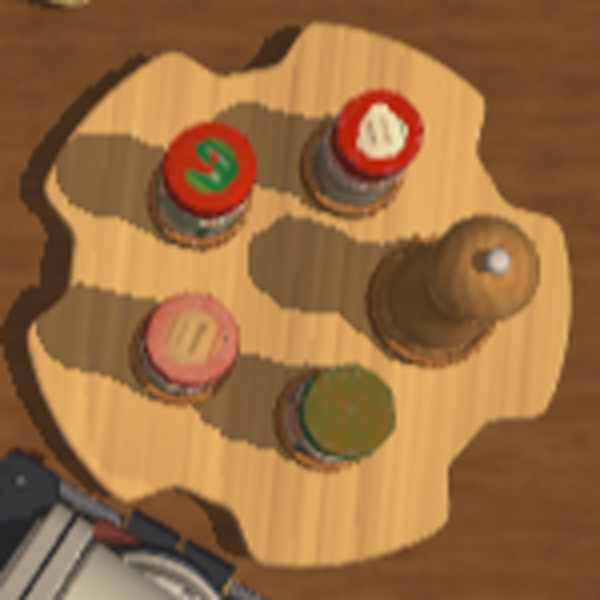

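The mill knob is at (498,262) and the caps are at (378,132), (208,170), (192,340) and (348,412), all upright. The mill is now on the right.

{"name": "step_arm", "arguments": {
  "deltas": [
    [[-0.016, 0.045, 0.004], [0.012, 0.011, -0.074], -1],
    [[-0.004, 0.112, 0.006], [0.024, 0.011, -0.155], -1],
    [[0.016, 0.178, 0.009], [0.036, 0.011, -0.235], -1],
    [[0.043, 0.24, 0.013], [0.048, 0.011, -0.316], -1],
    [[0.078, 0.299, 0.018], [0.06, 0.01, -0.396], -1],
    [[0.12, 0.353, 0.024], [0.073, 0.01, -0.477], -1],
    [[0.168, 0.401, 0.031], [0.085, 0.01, -0.557], -1],
    [[0.221, 0.443, 0.039], [0.097, 0.01, -0.638], -1],
    [[0.279, 0.479, 0.047], [0.109, 0.01, -0.718], -1],
    [[0.341, 0.507, 0.056], [0.121, 0.01, -0.799], -1],
    [[0.405, 0.527, 0.065], [0.133, 0.01, -0.88], -1],
    [[0.42, 0.53, 0.067], [0.135, 0.01, -0.9], -1],
    [[0.42, 0.53, 0.067], [0.135, 0.01, -0.9], -1]
  ]
}}

```text
t: 9.37
ee_pos: [422.6, -434.5, 56.5]
orientation: [-2.792, -1.272, -0.217]
ft_force: [-0.9, -0.1, -0.2]
width: 0.1
grasp_force: 0.0
```

Run:
```python
from h import *
o=get_obs();p=o["ee_pos"][:2]-C;print(o["t"],o["ee_pos"],o["qpos"].round(2),o["ft_force"],np.hypot(*p),np.degrees(np.arctan2(p[1],p[0])))
b=get_image("top");caps(b,[(498,262),(378,132),(208,170),(192,340),(348,412)],260,150,4)
for t in(-126,-128,-130):rows([pose(t,158,60,12),pose(t,158,15,12),pose(t,135,15,12)]);print()
```

```text
9.3667 [ 422.5762056  -434.50507495   56.51015599] [-0.9   0.63  1.75  0.21  0.8  -0.33] [-0.85941498 -0.05823621 -0.22798313] 168.57875294899202 -131.37312078193136
mill ang -95.15232447062128 knob only -94.27487614956975 [ 533.73363089 -308.13978659] [-1.2  1.5  0.   0.6  0.9 -0.2  0.1 -0.3  0.3 -1.5]
[[0.038,0.055,-0.007],[0.009,0.035,-0.061],-1],
[[0.014,0.055,0.141],[0.009,0.035,-0.061],-1],
[[0.090,0.048,0.153],[0.009,0.035,-0.061],-1],

[[0.036,0.036,-0.007],[0.005,0.036,-0.038],-1],
[[0.013,0.037,0.141],[0.005,0.036,-0.038],-1],
[[0.089,0.033,0.153],[0.005,0.036,-0.038],-1],

[[0.036,0.018,-0.007],[0.000,0.036,-0.015],-1],
[[0.012,0.019,0.141],[0.000,0.036,-0.015],-1],
[[0.088,0.017,0.153],[0.000,0.036,-0.015],-1],
```

The mill is at -95.2°, so the tray has turned 81.3°. The tip runs 6° ahead of the notch centre. The next notch is at -131°, and the final tip angle should be about -222°.

{"name": "step_arm", "arguments": {
  "deltas": [
    [[0.03, 0.01, 0.0], [0, 0.036, -0.005], -1],
    [[0.024, 0.01, 0.06], [0, 0.036, -0.005], -1],
    [[0.012, 0.01, 0.141], [0, 0.036, -0.005], -1],
    [[0.012, 0.01, 0.141], [0, 0.036, -0.005], -1],
    [[0.03, 0.01, 0.144], [0, 0.036, -0.005], -1],
    [[0.05, 0.01, 0.147], [0, 0.036, -0.005], -1],
    [[0.07, 0.01, 0.15], [0, 0.036, -0.005], -1],
    [[0.088, 0.01, 0.153], [0, 0.036, -0.005], -1],
    [[0.088, 0.01, 0.153], [0, 0.036, -0.005], -1]
  ]
}}

```text
t: 10.17
ee_pos: [446.8, -409.0, 17.4]
orientation: [-2.764, -1.267, -0.291]
ft_force: [-0.6, -0.7, -0.1]
width: 0.7
grasp_force: 0.0
```

Run:
```python
from h import *
o=get_obs();p=o["ee_pos"][:2]-C;a=np.degrees(np.arctan2(p[1],p[0]));print(o["t"],o["ee_pos"],o["qpos"].round(2),o["ft_force"],np.hypot(*p),a)
rows([pose(-131-d,135,15,12-d*.03) for d in [1,2.5,4.5]+list(np.arange(7,48,2.5))])
```

```text
10.1667 [ 446.82662136 -408.97920221   17.38555655] [-0.87  0.7   1.75  0.31  0.75 -0.39] [-0.55225816 -0.65461667 -0.07583321] 133.40163875378997 -130.80340391122786
[[-0.007,-0.009,0.007],[-0.003,-0.001,0.014],-1],
[[-0.006,-0.021,0.007],[-0.007,-0.001,0.031],-1],
[[-0.005,-0.037,0.007],[-0.012,-0.002,0.054],-1],
[[-0.003,-0.056,0.007],[-0.018,-0.003,0.082],-1],
[[-0.001,-0.076,0.008],[-0.024,-0.004,0.111],-1],
[[0.003,-0.095,0.009],[-0.030,-0.005,0.139],-1],
[[0.008,-0.114,0.010],[-0.035,-0.005,0.168],-1],
[[0.013,-0.133,0.011],[-0.041,-0.006,0.196],-1],
[[0.019,-0.152,0.012],[-0.047,-0.007,0.225],-1],
[[0.026,-0.170,0.014],[-0.053,-0.008,0.253],-1],
[[0.034,-0.188,0.015],[-0.058,-0.009,0.282],-1],
[[0.042,-0.206,0.017],[-0.064,-0.010,0.310],-1],
[[0.051,-0.223,0.019],[-0.070,-0.010,0.339],-1],
[[0.061,-0.240,0.021],[-0.075,-0.011,0.368],-1],
[[0.072,-0.256,0.024],[-0.081,-0.012,0.396],-1],
[[0.083,-0.272,0.026],[-0.086,-0.013,0.425],-1],
[[0.095,-0.287,0.028],[-0.092,-0.013,0.453],-1],
[[0.107,-0.302,0.031],[-0.097,-0.014,0.482],-1],
[[0.121,-0.316,0.034],[-0.103,-0.015,0.510],-1],
[[0.134,-0.330,0.037],[-0.108,-0.016,0.539],-1],
```

{"name": "step_arm", "arguments": {
  "deltas": [
    [[-0.007, -0.009, 0.007], [-0.003, -0.001, 0.014], -1],
    [[-0.006, -0.021, 0.007], [-0.007, -0.001, 0.031], -1],
    [[-0.005, -0.037, 0.007], [-0.012, -0.002, 0.054], -1],
    [[-0.003, -0.056, 0.007], [-0.018, -0.003, 0.082], -1],
    [[-0.001, -0.076, 0.008], [-0.024, -0.004, 0.111], -1],
    [[0.003, -0.095, 0.009], [-0.03, -0.005, 0.139], -1],
    [[0.008, -0.114, 0.01], [-0.035, -0.005, 0.168], -1],
    [[0.013, -0.133, 0.011], [-0.041, -0.006, 0.196], -1],
    [[0.019, -0.152, 0.012], [-0.047, -0.007, 0.225], -1],
    [[0.026, -0.17, 0.014], [-0.053, -0.008, 0.253], -1],
    [[0.034, -0.188, 0.015], [-0.058, -0.009, 0.282], -1],
    [[0.042, -0.206, 0.017], [-0.064, -0.01, 0.31], -1],
    [[0.051, -0.223, 0.019], [-0.07, -0.01, 0.339], -1],
    [[0.061, -0.24, 0.021], [-0.075, -0.011, 0.368], -1],
    [[0.072, -0.256, 0.024], [-0.081, -0.012, 0.396], -1],
    [[0.083, -0.272, 0.026], [-0.086, -0.013, 0.425], -1],
    [[0.095, -0.287, 0.028], [-0.092, -0.013, 0.453], -1],
    [[0.107, -0.302, 0.031], [-0.097, -0.014, 0.482], -1],
    [[0.114, -0.309, 0.032], [-0.1, -0.014, 0.496], -1]
  ]
}}

```text
t: 11.75
ee_pos: [397.7, -321.7, 14.3]
orientation: [-3.114, -0.148, -0.291]
ft_force: [-1.1, -1.6, -0.5]
width: 0.2
grasp_force: 0.8
```

Run:
```python
from h import *
o=get_obs();p=o["ee_pos"][:2]-C;a=np.degrees(np.arctan2(p[1],p[0]));a=a-360 if a>0 else a;print(o["t"],o["ee_pos"],o["qpos"].round(2),o["ft_force"],np.hypot(*p),a)
a=min(a,-171);rows([pose(a-d,135,15,10.5-d*.05) for d in [1,2.5]+list(np.arange(5,-a*0+218+a+.1,2.5))])
```

```text
11.75 [ 397.70021211 -321.69326033   14.31477488] [-0.79  0.58  2.06  0.38  0.4   0.34] [-1.12320775 -1.56333426 -0.46799265] 136.98590277135406 -174.26307005669742
[[0.007,-0.008,-0.001],[-0.003,-0.003,0.008],-1],
[[0.007,-0.020,-0.001],[-0.006,-0.003,0.025],-1],
[[0.008,-0.039,-0.001],[-0.011,-0.005,0.054],-1],
[[0.010,-0.059,-0.000],[-0.016,-0.006,0.083],-1],
[[0.013,-0.078,0.000],[-0.021,-0.008,0.111],-1],
[[0.017,-0.097,0.001],[-0.026,-0.009,0.140],-1],
[[0.021,-0.117,0.002],[-0.031,-0.011,0.169],-1],
[[0.027,-0.135,0.003],[-0.036,-0.012,0.197],-1],
[[0.033,-0.154,0.004],[-0.041,-0.013,0.226],-1],
[[0.040,-0.172,0.005],[-0.046,-0.015,0.255],-1],
[[0.047,-0.190,0.007],[-0.051,-0.016,0.283],-1],
[[0.056,-0.208,0.009],[-0.056,-0.017,0.312],-1],
[[0.065,-0.225,0.010],[-0.060,-0.019,0.341],-1],
[[0.075,-0.242,0.012],[-0.065,-0.020,0.369],-1],
[[0.086,-0.259,0.014],[-0.069,-0.021,0.398],-1],
[[0.097,-0.274,0.016],[-0.074,-0.023,0.427],-1],
[[0.109,-0.290,0.019],[-0.078,-0.024,0.456],-1],
[[0.122,-0.305,0.021],[-0.082,-0.025,0.484],-1],
```

{"name": "step_arm", "arguments": {
  "deltas": [
    [[0.004, -0.008, -0.001], [-0.003, -0.003, 0.008], -1],
    [[0.007, -0.02, -0.001], [-0.006, -0.003, 0.025], -1],
    [[0.008, -0.039, -0.001], [-0.011, -0.005, 0.054], -1],
    [[0.01, -0.059, 0], [-0.016, -0.006, 0.083], -1],
    [[0.013, -0.078, 0], [-0.021, -0.008, 0.111], -1],
    [[0.017, -0.097, 0.001], [-0.026, -0.009, 0.14], -1],
    [[0.021, -0.117, 0.002], [-0.031, -0.011, 0.169], -1],
    [[0.027, -0.135, 0.003], [-0.036, -0.012, 0.197], -1],
    [[0.033, -0.154, 0.004], [-0.041, -0.013, 0.226], -1],
    [[0.04, -0.172, 0.005], [-0.046, -0.015, 0.255], -1],
    [[0.047, -0.19, 0.007], [-0.051, -0.016, 0.283], -1],
    [[0.056, -0.208, 0.009], [-0.056, -0.017, 0.312], -1],
    [[0.065, -0.225, 0.01], [-0.06, -0.019, 0.341], -1],
    [[0.075, -0.242, 0.012], [-0.065, -0.02, 0.369], -1],
    [[0.086, -0.259, 0.014], [-0.069, -0.021, 0.398], -1],
    [[0.097, -0.274, 0.016], [-0.074, -0.023, 0.427], -1],
    [[0.107, -0.287, 0.018], [-0.077, -0.024, 0.45], -1],
    [[0.114, -0.296, 0.02], [-0.08, -0.024, 0.466], -1],
    [[0.117, -0.3, 0.02], [-0.081, -0.025, 0.474], -1],
    [[0.117, -0.3, 0.02], [-0.081, -0.025, 0.474], -1]
  ]
}}

```text
t: 13.42
ee_pos: [424.0, -228.5, 14.8]
orientation: [2.941, -0.946, 0.214]
ft_force: [-2.5, 1.7, -0.3]
width: 0.5
grasp_force: 1.2
```

Run:
```python
from h import *
o=get_obs();p=o["ee_pos"][:2]-C;a=np.degrees(np.arctan2(p[1],p[0]));a=a-360 if a>0 else a;print(o["t"],o["ee_pos"],o["qpos"].round(2),o["ft_force"],np.hypot(*p),a)
b=get_image("top");crop(b,260,150,150,150,4,"pics/p4.png")
rows([pose(a-d,135,15,8) for d in np.arange(0,8,1)])
```

```text
13.4167 [ 423.99136565 -228.48906961   14.81407643] [-0.51  0.55  2.14 -0.06  0.31  1.74] [-2.45951803  1.66292834 -0.33242439] 135.7346222694263 -215.85827056181995
[[0.002,-0.000,-0.000],[-0.000,-0.004,0.003],-1],
[[0.002,-0.008,-0.000],[-0.002,-0.004,0.014],-1],
[[0.003,-0.016,-0.000],[-0.003,-0.004,0.026],-1],
[[0.003,-0.024,-0.000],[-0.005,-0.004,0.037],-1],
[[0.003,-0.032,-0.000],[-0.007,-0.004,0.049],-1],
[[0.004,-0.040,-0.000],[-0.008,-0.004,0.060],-1],
[[0.005,-0.047,-0.000],[-0.010,-0.004,0.072],-1],
[[0.006,-0.055,0.000],[-0.012,-0.004,0.084],-1],
```

View pics/p4.png

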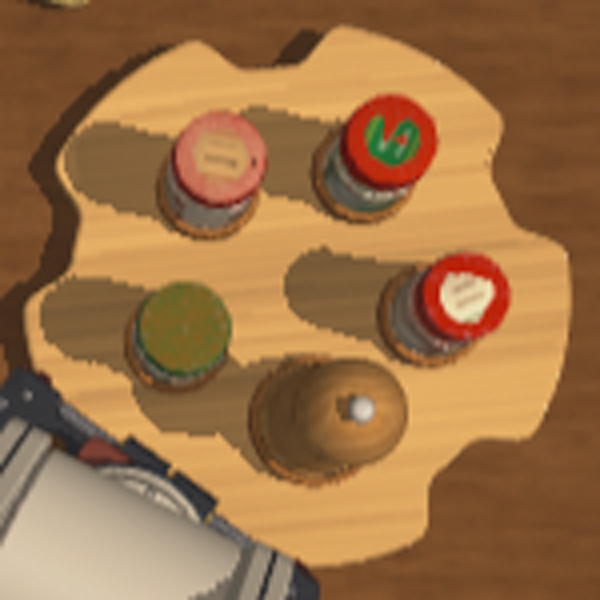

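The knob is at (361,409), with caps at (466,297), (390,141), (220,158) and (183,328). The gripper is clear of the mill at the lower left.

Run:
```python
from h import *
b=get_image("top");caps(b,[(361,409),(466,297),(390,141),(220,158),(183,328)],260,150,4)
```

```text
mill ang -173.02857554652942 knob only -171.6692671407151 [ 533.08953484 -308.43391124] [ 0.3  1.4  0.2 -0.   0.5 -0.5 -0.3  0.1 -0.7 -1. ]
```

Remaining: 7.0°. A slow push of 7° follows.

{"name": "step_arm", "arguments": {
  "deltas": [
    [[0.002, -0.006, 0], [-0.001, -0.003, 0.01], -1],
    [[0.002, -0.012, 0], [-0.002, -0.004, 0.02], -1],
    [[0.003, -0.02, 0], [-0.004, -0.004, 0.032], -1],
    [[0.003, -0.028, 0], [-0.006, -0.004, 0.043], -1],
    [[0.004, -0.036, 0], [-0.008, -0.004, 0.055], -1],
    [[0.005, -0.043, 0], [-0.009, -0.004, 0.066], -1],
    [[0.006, -0.049, 0], [-0.01, -0.004, 0.075], -1],
    [[0.006, -0.053, 0], [-0.011, -0.004, 0.08], -1],
    [[0.006, -0.055, 0], [-0.012, -0.004, 0.084], -1],
    [[0.006, -0.055, 0], [-0.012, -0.004, 0.084], -1],
    [[0.006, -0.055, 0], [-0.012, -0.004, 0.084], -1]
  ]
}}

```text
t: 14.43
ee_pos: [434.4, -216.0, 14.8]
orientation: [2.87, -1.129, 0.197]
ft_force: [-4.3, 3.1, 1.4]
width: 0.4
grasp_force: 2.7
```

Run:
```python
from h import *
o=get_obs();p=o["ee_pos"][:2]-C;a=np.degrees(np.arctan2(p[1],p[0]));a=a-360 if a>0 else a;print(o["t"],o["ee_pos"],o["qpos"].round(2),o["ft_force"],np.hypot(*p),a)
b=get_image("top");crop(b,260,150,150,150,4,"pics/p5.png")
rows([pose(a-d,135,15,8) for d in np.arange(0,3,.5)])
rows([pose(a+2,135,15,8),pose(a+2,165,15,8)])
```

```text
14.4333 [ 434.41415298 -216.00646617   14.79055046] [-0.46  0.56  2.12 -0.12  0.33  1.97] [-4.30418243  3.14051304  1.37109352] 135.57341624654086 -222.7305491742812
[[0.002,-0.000,-0.000],[0.001,0.001,-0.003],-1],
[[0.002,-0.004,-0.000],[0.000,0.001,0.003],-1],
[[0.002,-0.008,-0.000],[-0.000,0.001,0.009],-1],
[[0.002,-0.012,-0.000],[-0.001,0.001,0.015],-1],
[[0.002,-0.016,-0.000],[-0.002,0.001,0.020],-1],
[[0.002,-0.020,-0.000],[-0.003,0.001,0.026],-1],
[[0.002,0.016,-0.000],[0.004,0.001,-0.026],-1],
[[-0.097,0.020,-0.014],[0.004,0.001,-0.026],-1],
```

View pics/p5.png

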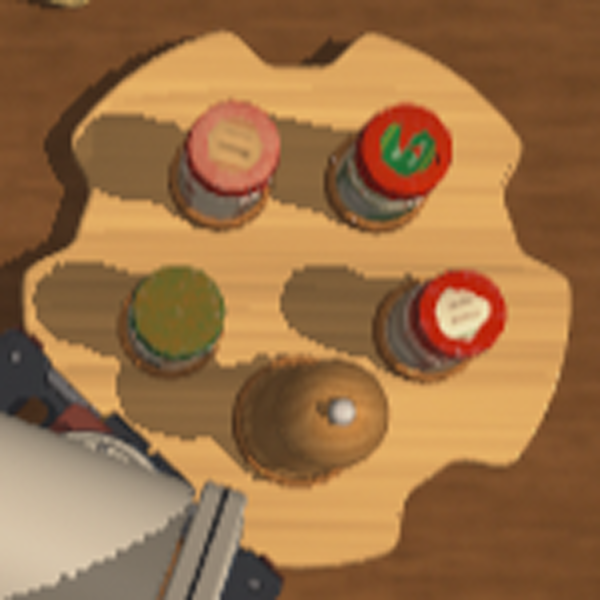

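The knob is at (342,411), with caps at (460,314), (405,150), (234,148) and (177,314).

Run:
```python
from h import *
b=get_image("top");caps(b,[(342,411),(460,314),(405,150),(234,148),(177,314)],260,150,4)
```

```text
mill ang -179.68997567099737 knob only -178.3775329769903 [ 532.73477406 -308.35831117] [ 0.4  1.3  0.1 -0.9  0.1 -0.2 -0.4  0.6 -0.2 -0.8]
```

The mill is at -179.7°, and the level corners of the rear notch agree with that. Backing off and retreating.

{"name": "step_arm", "arguments": {
  "deltas": [
    [[0, 0.005, 0], [0, 0, 0], -1],
    [[0, 0.012, 0], [0, 0, 0], -1],
    [[-0.02, 0.018, -0.003], [0, 0, 0], -1],
    [[-0.05, 0.02, -0.007], [0, 0, 0], -1],
    [[-0.1, 0.02, -0.014], [0, 0, 0], -1],
    [[-0.13, 0.02, -0.03], [0, 0, 0], -1],
    [[-0.13, 0.02, -0.15], [0, 0, 0], -1],
    [[-0.13, 0.02, -0.27], [0, 0, 0], -1],
    [[-0.15, -0.1, -0.4], [0, 0, 0], -1],
    [[-0.2, -0.25, -0.5], [0, 0, 0], -1],
    [[-0.3, -0.4, -0.6], [0, 0, 0], -1],
    [[-0.4, -0.5, -0.6], [0, 0, 0], -1],
    [[-0.4, -0.5, -0.6], [0, 0, 0], -1],
    [[-0.4, -0.5, -0.6], [0, 0, 0], -1],
    [[-0.4, -0.5, -0.6], [0, 0, 0], -1],
    [[-0.4, -0.5, -0.6], [0, 0, 0], -1]
  ]
}}

```text
t: 15.87
ee_pos: [432.3, -8.7, 176.6]
orientation: [2.87, -1.125, 0.203]
ft_force: [-0.4, -0.3, 0.5]
width: 0.2
grasp_force: 0.0
```

Run:
```python
from h import *
o=get_obs();print(o["t"],o["ee_pos"],o["ft_force"])
b=get_image("top");crop(b,180,110,235,190,3,"pics/p6.png")
```

```text
15.8667 [432.27692256  -8.68440012 176.60327355] [-0.38330873 -0.2706844   0.47063848]
```

View pics/p6.png

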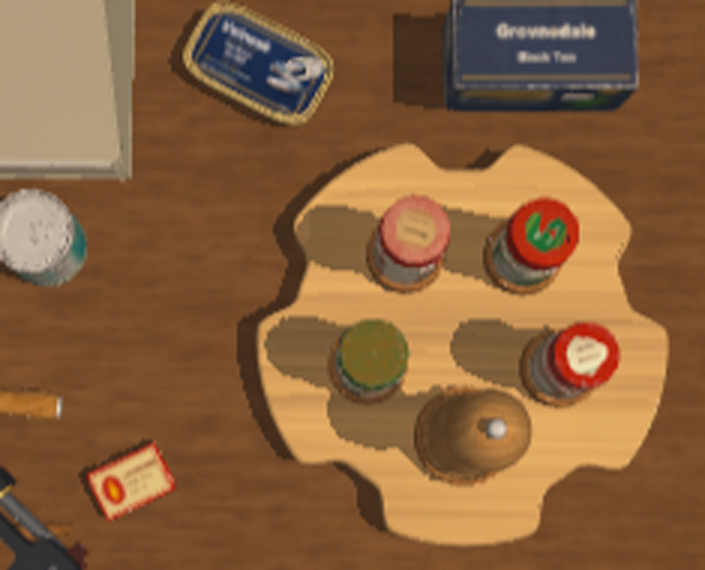

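The tray is symmetric about the front-back line, the mill is at the front and upright, the jars are standing, and the tins and match box are undisturbed. Final angle check:

Run:
```python
from h import *
b=get_image("top");caps(b,[(497,428),(585,354),(545,232),(415,230),(373,355)],180,110,3)
q=lambda u,v:unproj(b,180+u/3,110+v/3,32)[:2]
for l,r in[((413,145),(517,147)),((300,460),(628,467)),((385,540),(540,540))]:
    d=q(*l)-q(*r);print(np.degrees(np.arctan2(-d[0],d[1])))
```

```text
mill ang -179.63011204437927 knob only -178.1398255275025 [ 533.21168187 -308.54690767] [ 0.7  1.3 -0.3 -1.1  0.3  0.5 -0.6  0.1 -0.1 -0.8]
-0.537893929767291
-0.6683252943559188
0.5383207220026003
```

Within 1° by every measure, so I'm handing in.

```bash
python3 -c "
from workcell import *
print(close_job())"
```

```text
the job is handed in; nothing more can be done
None
```

The job is handed in: the mill stands at the front within about 1° of square, the jars are upright, the tins and match box look undisturbed, and the arm is clear (about 16 s used of 58).

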